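# Feed a plaster blank under the saw guard

### The arm

A 6-joint arm with a two-finger parallel gripper is mounted at the origin on the work surface. World frame = base frame: x ahead of the robot, y to its left, z up, the work surface at z = 0. Lengths are in m, angles in rad, forces in N, time in s.
With the tool pointing down it reaches from about 0.35 to 0.775 m from the base axis. Payload 5.5 kg.
Tool frame: the origin (TCP) lies on the centre line of the jaws, within the pads' length; the fingertips stand 8 mm ahead of it and the grasp point (between the pads) lies 11 mm behind it; z points along the fingers, y is the line along which they close (so a half turn about z gives the same grasp; the last joint's range is limited). The gripper opens to 85 mm and grips with 20 to 120 N. Pads are 22 mm wide; open, the fingers measure 114 mm over their backs; the gripper's body (76 mm by 85 mm) begins 54 mm behind the grasp point. The pads swing forward as they close: fully open they stand 13 mm farther back than shut.
Start: joints at [1.144, 0.313, 0.046, 1.304, 0, 1.431], TCP at [0.163, 0.552, 0.239] pointing down, gripper open.
Joint ranges: [-2.76, 2.76], [-0.86, 1.69], [-1.03, 1.26], [-2.2, 2.34], [-1.47, 1.5], [-3.14, 3.14]. Speed limits (rad/s): [2.57, 2.57, 3.14, 3.14, 3.14, 3.14].

### API

Orientations are given as a unit quaternion [w, x, y, z].
In Python, from bench import status, eyes, ticket gives the robot as it stands.
- The arm moves only by the shell command python3 -m crank 'ROWS' [OPENING]. ROWS is JSON, a list that holds one entry, the list of rows, each a list of 4 numbers: the shift along the tool's x, y, z scaled (see below), then the turn about the tool's z scaled (see below). A call has 1 to 10 rows; each row is the pose to reach, as a shift and turn from the pose commanded when the call began, along the tool's axes at that moment, turning the shorter way round; what a row does not reach only later rows make up. The controller multiplies each number of a shift by 0.4 m and each number of a turn by 2 pi rad. A row lasts 1/8 s, in which the tool goes at most 62.5 mm and 10.7 degrees, less where a joint would pass 70% of its speed; a pose out of reach is approached as far as the arm can. A call with a number of a shift or a turn outside -1 to 1 is refused whole. A call with a gripper value outside its range is refused whole. OPENING is the closure, from 0 (fully open) to 1 (shut), set as the call begins (- or left out, the last holds). The fingers move at their own pace and stop on an object; the grip force is fixed at half the most. Time passes only in rows, so rows that repeat a pose let the fingers close. It gives the time, the measured TCP pose, the force, the opening and the grip force at its end, in the units of the state.
- status.state(): the state, without advancing time (a new reading comes with each control period).
- eyes.capture(name): name is "side" or "top"; returns the picture (420x560x3 uint8, red, green, blue); there is no depth.
- eyes.calibration(name): a dict with "camera_matrix" (3x3 intrinsics, pixels), "pose" (4x4, takes a point from camera to world coordinates). Camera axes: x right, y up, looking along -z (the intrinsics and any distortion apply to the point x, -y, -z); pixel columns grow to the right and rows downward; lengths in m; the calibration is good to about 2 mm. A picture is of the moment at which its call begins. calibration takes no time and is no camera call.
- ticket.sign_off(): hands the job in; it is judged then, once.
The state is a dict: "t": time; "q": joint angles; "dq": joint speeds; "joint_torque": joint torques, N m; "tcp_pos": TCP position; "tcp_rot": TCP orientation; "ft_force": force on the tool from outside, world axes, zero at the start; "ft_torque": the same for the moment, N m; "opening": finger opening in m; "finger_force": force on a finger pad.
Only numpy, scipy, OpenCV 4.12 (cv2) and the standard library are available. Lean on these libraries where they do the work, as an engineer would, in place of code of your own. Each camera call takes 0.05 s, during which the arm holds its last target. There are 200 camera calls.

### The job

Using the wooden push stick, slide the plaster blank along the bed of the bench saw, under the guard and right out the far side until it sits squarely against the pad of the steel length stop, and press it there with the stick at about 10 N for a full second, never pushing the blank harder than 25 N. Keep the gripper itself off the blank, then draw the stick back out and lay it flat on its sole on the bench top, off the saw, leaving the blank against the stop. Leave the other things on the bench alone.

Things in the scene. Friction and masses are not known exactly. Their poses are not given: they have to be found in the camera images.
- saw: Fixed bench saw for plaster casts, off, blade down. Motor on its +y side. Bed 400 (x) x 150 (y) x 20 mm high, x = -190 to +210 mm; origin under the guard's middle, on the bench top. Feed goes along its +x; y across, z up. Two steel rails, 12 mm high above the bed, form a channel 62 mm wide from x = -30 to +185 mm; before it they splay as a funnel, about 80 mm wide at x = -92 mm.
- guard_mid (a point): Middle of the guard's floor, on the bed (20 mm above the saw's origin). The guard is a bridge, x = -30 to +30 mm: grey cheeks 84 mm apart, clear roof 38 mm above the bed (top 46 mm). Under it a grey sprung shoe, 34 mm wide, hangs 23 mm above the bed, ramped to the infeed: the blank lifts it 3 mm against a few newtons of drag and it drops again behind the blank.
- stop: Dark steel stop bracket, fixed in the channel beyond the guard, 60 mm wide, 25 mm high; origin in the middle of its face at bed level, +x the feed direction. Before the face stands a rigid steel pad, 44 mm wide, set on screws: its front is 4 to 22 mm before (-x of) the origin, differently each time and not measured: find it by feel. Bracket 140 to 165 mm past the saw's origin.
- blank: Loose plaster block, 80 (x) x 56 (y) x 26 mm (z), about 0.16 kg, on the infeed end of the bed before the guard, a little askew. Origin: middle of its underside, +x roughly along the feed. Touching the stop's pad, its origin is 40 mm before the pad's front.
- stick_grip (a point): Middle of the push stick's upright handle, 42 mm above the sole; x along the stick to its nose, z up. Sole bar 190 long, 30 wide, 14 mm high; flat nose 160 mm ahead of this point, tail 30 mm behind. Handle 42 (x) x 24 (y) mm, top 62 mm above the sole. Wood, 0.14 kg, loose on the bench, sole down. The bar fits under guard and shoe, the handle does not.
- cast: Bystander: loose plaster dental cast, round, 68 mm across, 28 mm high; origin at the middle of its underside.
- bowl: Bystander: loose rubber mixing bowl, 90 mm across, 55 mm high; origin at the middle of its underside.
- articulator: Bystander: loose metal articulator with two plaster models, 115 x 90 x 90 mm; origin at the middle of its underside.

How it is judged:
By the outcome, as a careful person would: the job done as asked, in the order asked, and still so for the second after the job is handed in, with the robot touching nothing.
It also fails if it takes over 67 s, if anything falls off the work surface, if the arm or the gripper's body presses on something with over 40 N, if the wrist force passes 120 N, or if a joint passes its speed limit or range.

## Working session

There is one attempt and no reset: what is moved stays moved. The work goes in short steps, Python scripts to look and compute and a shell command to move; the robot and the scene stay as the last step left them, time stands still between calls to the robot, and variables do not carry over. Pictures are saved under pics/ and viewed, at most 12 in all, crops included, and the job is handed in when it is done.

```bash
ls; mkdir -p pics
python3 - <<'E'
from bench import status, eyes
import cv2,json,numpy as np
for n in("top","side"):
    im=eyes.capture(n); cv2.imwrite(f"pics/{n}0.png",im[:,:,::-1]); c=eyes.calibration(n)
    print(n,{k:np.round(v,4).tolist() for k,v in c.items()})
s=status.state(); print(s["t"],s["tcp_pos"],s["tcp_rot"],s["ft_force"],s["opening"])
E
```

```text
pics
top {'camera_matrix': [[464.4449, 0.0, 277.3074], [0.0, 464.4449, 219.6966], [0.0, 0.0, 1.0]], 'pose': [[0.0196, 0.9823, -0.1863, 0.414], [-0.9998, 0.0205, 0.003, -0.0672], [0.0067, 0.1862, 0.9825, 1.1236], [0.0, 0.0, 0.0, 1.0]]}
side {'camera_matrix': [[420.3023, 0.0, 277.5185], [0.0, 420.3023, 214.2036], [0.0, 0.0, 1.0]], 'pose': [[-0.9805, 0.1062, -0.1653, 0.3926], [-0.1965, -0.5288, 0.8257, 0.9558], [0.0003, 0.8421, 0.5394, 0.7177], [0.0, 0.0, 0.0, 1.0]]}
0.1 [0.16247157 0.55112794 0.23851831] [-2.35978957e-04  1.42899910e-01  9.89736826e-01 -7.58446634e-04] [ 0.0569433   0.35425851 -0.34194752] 0.08541747818349592
```

View pics/top0.png

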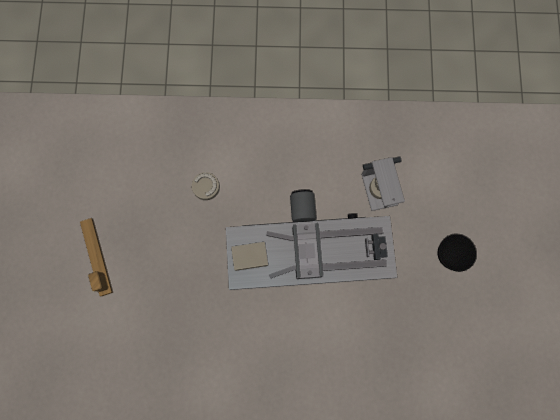

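View pics/side0.png

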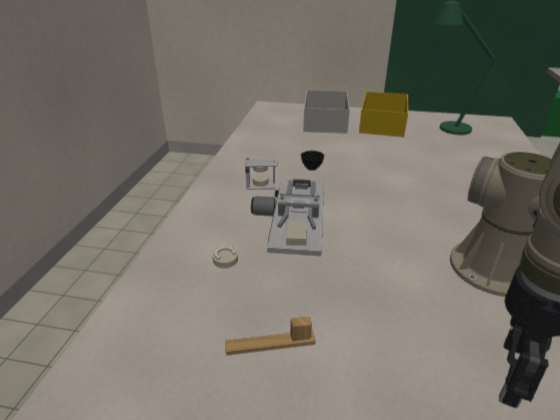

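The top view shows the stick at about (95,257) with its nose up (world +x). The saw is centred near (308,250) with the feed to the right (world -y). The blank is at (250,256), the stop at (375,247), the cast at (205,186), the bowl at (457,253) and the articulator at (385,185). The side view agrees.

```bash
cat > h.py <<'E'
import numpy as np,cv2
from bench import status,eyes,ticket
from scipy.spatial.transform import Rotation as R
def ray(n,px,z):
    c=eyes.calibration(n);K=np.array(c["camera_matrix"]);P=np.array(c["pose"])
    d=np.linalg.inv(K)@[px[0],px[1],1];d=P[:3,:3]@[d[0],-d[1],-d[2]];o=P[:3,3]
    return o+d*(z-o[2])/d[2]
def go(target,yaw=None):
    """needed shift in tool axes / units; yaw = world angle of tool y axis wanted"""
    s=status.state();w,x,y,z=s["tcp_rot"];r=R.from_quat([x,y,z,w]);M=r.as_matrix()
    d=M.T@(np.array(target)-s["tcp_pos"])/.4
    ty=np.arctan2(M[1,1],M[0,1]);out=[*np.round(d,4)]
    if yaw is not None:
        a=(yaw-ty+np.pi/2)%np.pi-np.pi/2; out.append(round(-a/2/np.pi,4))  # tool z is down
    print("t",s["t"],"tcp",np.round(s["tcp_pos"],4),"ty",np.degrees(ty),"q6",s["q"][5],"tilt",M[2,2],"rows",out)
E
python3 - <<'E'
from h import *
im=cv2.imread("pics/top0.png")
hsv=cv2.cvtColor(im,cv2.COLOR_BGR2HSV)
print("hsv stick",hsv[240,92],"blank",hsv[256,250],"bench",hsv[330,200],"bed",hsv[280,250],"rail",hsv[234,350])
a=cv2.resize(im[210:305,65:130],None,fx=6,fy=6,interpolation=cv2.INTER_CUBIC)
cv2.imwrite("pics/stick.png",a)
b=cv2.resize(im[205:295,222:402],None,fx=4.4,fy=4.4,interpolation=cv2.INTER_CUBIC)
cv2.imwrite("pics/saw.png",cv2.convertScaleAbs(b,alpha=1.6))
for nm,lo,hi,roi in(("stick",(8,90,40),(25,255,255),(60,200,140,310)),("blank",(12,40,60),(40,255,255),(225,235,275,275))):
    m=cv2.inRange(hsv,lo,hi);k=np.zeros_like(m);x0,y0,x1,y1=roi;k[y0:y1,x0:x1]=m[y0:y1,x0:x1]
    c=max(cv2.findContours(k,cv2.RETR_EXTERNAL,cv2.CHAIN_APPROX_NONE)[0],key=cv2.contourArea)
    print(nm,cv2.contourArea(c),cv2.boxPoints(cv2.minAreaRect(c)).tolist())
E
```

```text
hsv stick [ 17 125 126] blank [ 19  42 129] bench [ 17  28 126] bed [102  10 131] rail [165  11  94]
stick 1009.0 [[73.5846176147461, 222.4769287109375], [91.52307891845703, 217.58462524414062], [111.96923065185547, 292.5538330078125], [94.03076934814453, 297.4461364746094]]
blank 726.5 [[230.94131469726562, 246.60885620117188], [263.8508605957031, 241.6724090576172], [267.36431884765625, 265.0953674316406], [234.45477294921875, 270.03179931640625]]
```

View pics/stick.png

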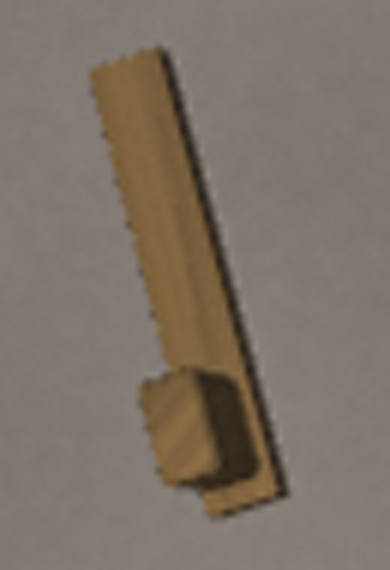

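View pics/saw.png

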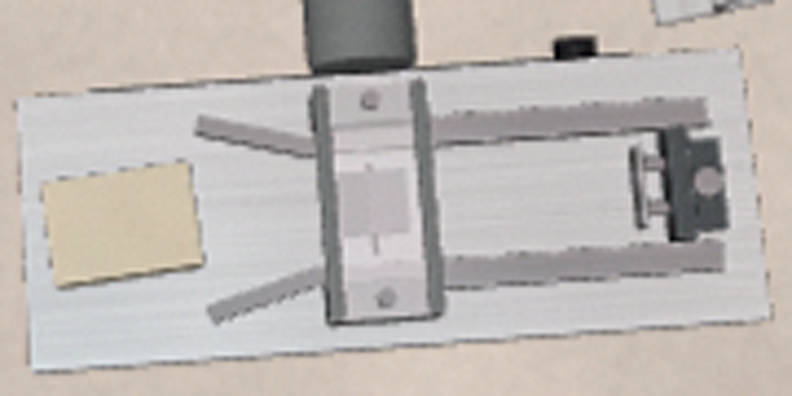

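The stick crop has the bar corners at nose (92,68) and (160,47), and tail (287,493) and (213,517). The saw crop has the bed corners at (18,98), (740,47), (770,320) and (35,372). The blank's top spans (42,180) to (204,264), and the pad front is at about x=634 with the bracket at 668.

Run:
```python
from h import *
S=lambda p,z:ray("top",(p[0]/6+65,p[1]/6+210),z); B=lambda p,z:ray("top",((p[0]+.5)/4.4+221.6,(p[1]+.5)/4.4+204.6),z)
st=np.array([S(p,.014) for p in((92,68),(160,47),(287,493),(213,517))])[:,:2]
print("stick",st.round(4).tolist(),"len",np.linalg.norm(st[:2].mean(0)-st[2:].mean(0)),"w",np.linalg.norm(st[0]-st[1]))
n,t=st[:2].mean(0),st[2:].mean(0);u=(n-t)/np.linalg.norm(n-t);print("grip",(n+t)/2-u*65,"yaw",np.degrees(np.arctan2(u[1],u[0])))
hd=np.array([S(p,.062) for p in((140,382),(190,368),(218,472),(170,487))]);print("handle top mid",hd.mean(0))
bd=np.array([B(p,.02) for p in((18,98),(740,47),(770,320),(35,372))])[:,:2]
a,b=bd[[0,3]].mean(0),bd[1:3].mean(0);v=(b-a)/np.linalg.norm(b-a);o=(a+b)/2-v*.01;y=np.array([-v[1],v[0]])
e=[bd[1]-bd[0],bd[2]-bd[3]]
print("saw len",np.linalg.norm(b-a),"w",np.linalg.norm(bd[0]-bd[3]),np.linalg.norm(bd[1]-bd[2]),"origin",o,"yaw",np.degrees(np.arctan2(v[1],v[0])),[np.degrees(np.arctan2(q[1],q[0])) for q in e])
f=lambda p:np.round([(p-o)@v,(p-o)@y],4)
bl=np.array([B(p,.046) for p in((42,180),(190,162),(204,264),(57,287))])[:,:2]
print("blank in saw",[f(p).tolist() for p in bl],f(bl.mean(0)))
for nm,p,z in(("pad top",(635,148),.04),("pad bot",(640,226),.04),("brk",(666,135),.045),("brk",(676,240),.045),("railU",(708,97),.032),("railL",(722,270),.032),("funU",(200,134),.032),("funL",(207,308),.032),("chU",(560,138),.02),("chL",(560,255),.032)): print(nm,f(B(p,z)[:2]))
go([0,0,.2],np.arctan2(u[1],u[0])+np.pi/2)
```

```text
stick [[0.6104, 0.4065], [0.6196, 0.38], [0.4425, 0.3135], [0.4327, 0.3417]] len 0.18915763935606864 w 0.02811673310927675
grip [-60.43028998 -22.20711376] yaw 20.315711997291007
handle top mid [0.46505512 0.33960921 0.062     ]
saw len 0.39698939960053675 w 0.14899830108101866 0.15001866169240072 origin [ 0.5458262  -0.14205375] yaw -84.77696390251576 [np.float64(-84.7034917176462), np.float64(-84.85096067296334)]
blank in saw [[-0.1764, 0.0248], [-0.0974, 0.0289], [-0.0936, -0.0258], [-0.1715, -0.0323]] [-0.1347 -0.0011]
pad top [0.1411 0.0204]
pad bot [ 0.1393 -0.0215]
brk [0.1573 0.0256]
brk [ 0.1565 -0.0307]
railU [0.1854 0.0465]
railL [ 0.1822 -0.0473]
funU [-0.0911  0.0457]
funL [-0.0937 -0.0479]
chU [0.1049 0.0315]
chL [ 0.0965 -0.0332]
t 0.1 tcp [0.1625 0.5511 0.2385] ty 73.5686331127906 q6 1.431198348259905 tilt -0.9999987381452697 rows [np.float64(-0.0002), np.float64(-1.4363), np.float64(0.0985), np.float64(-0.1021)]
```

Run:
```python
from h import *
go([.4653,.3385,.12],np.radians(110.3))
```

```text
t 0.1 tcp [0.1625 0.5511 0.2385] ty 73.5686331127906 q6 1.431198348259905 tilt -0.9999987381452697 rows [np.float64(-0.8766), np.float64(-0.2952), np.float64(0.2965), np.float64(-0.102)]
```

```bash
python3 -m crank '[[[-0.22,-0.07,0,-0.025],[-0.44,-0.15,0.05,-0.05],[-0.66,-0.22,0.15,-0.08],[-0.8766,-0.2952,0.25,-0.102],[-0.8766,-0.2952,0.2965,-0.102],[-0.8766,-0.2952,0.2965,-0.102],[-0.8766,-0.2952,0.2965,-0.102],[-0.8766,-0.2952,0.2965,-0.102],[-0.8766,-0.2952,0.2965,-0.102]]]' 0
python3 - <<'E'
from h import *
im=eyes.capture("top");b=cv2.resize(im[190:310,50:210],None,fx=4,fy=4)
c=eyes.capture("side");c=cv2.resize(c[240:380,200:360],None,fx=2,fy=2)
cv2.imwrite("pics/a1.png",c[:,:,::-1])
go([.4653,.3385,.031],np.radians(110.3))
E
```

```text
t: 1.23
tcp_pos: [0.4649, 0.3399, 0.1213]
tcp_rot: [0.0, -0.177, 0.984, 0.0]
ft_force: [0.1, 0.3, 0.8]
opening: 0.0854
finger_force: 0.0
t 1.325 tcp [0.4649 0.3404 0.1217] ty 110.40572716260486 q6 0.13638913087207374 tilt -0.9999991519468799 rows [np.float64(0.0009), np.float64(-0.0049), np.float64(0.2267), np.float64(0.0003)]
```

View pics/a1.png

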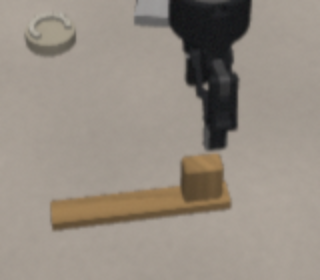

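The fingers stand right above the handle and are aligned with it, so I descend and grip.

```bash
python3 -m crank '[[[0.001,-0.004,0.1,0],[0.001,-0.004,0.18,0],[0.001,-0.004,0.215,0],[0.001,-0.004,0.2265,0],[0.001,-0.004,0.2265,0],[0.001,-0.004,0.2265,0]]]' 0
python3 -m crank '[[[0,0,0,0],[0,0,0,0],[0,0,0,0],[0,0,0,0],[0,0,0,0],[0,0,0,0],[0,0,0,0],[0,0,0,0]]]' 1
python3 - <<'E'
from h import *
cx=np.array([.5126,.2214])
go([*cx,.12],np.radians(5.2))
E
```

```text
t: 2.08
tcp_pos: [0.4667, 0.3381, 0.0314]
tcp_rot: [0.001, -0.176, 0.984, 0.0]
ft_force: [-0.1, -0.3, 1.5]
opening: 0.0852
finger_force: 0.0
t: 3.08
tcp_pos: [0.466, 0.3377, 0.0304]
tcp_rot: [0.0, -0.176, 0.984, 0.0]
ft_force: [-0.4, 1.2, 4.7]
opening: 0.0236
finger_force: 58.8
t 3.075 tcp [0.466  0.3377 0.0304] ty 110.29421635855364 q6 0.1333325525438851 tilt -0.9999996847098415 rows [np.float64(-0.0086), np.float64(-0.313), np.float64(-0.224), np.float64(-0.2081)]
```

```bash
python3 -m crank '[[[0,0,-0.08,0],[0,0,-0.16,0.0],[0,-0.05,-0.22,0.028],[0,-0.1,-0.224,0.056],[0,-0.15,-0.224,0.084],[0,-0.2,-0.224,0.112],[0,-0.25,-0.224,0.14],[-0.0086,-0.313,-0.224,0.168],[-0.0086,-0.313,-0.224,0.196],[-0.0086,-0.313,-0.224,0.224]]]' 1
python3 -m crank '[[[0,0,0,0.028],[0,0,0,0.056],[0,0,0,0.068],[0,0,0,0.068],[0,0,0,0.068]]]' 1
python3 - <<'E'
from h import *
s=status.state();print(s["opening"],s["finger_force"])
go([.5126,.2214,.052],np.radians(5.2))
im=eyes.capture("top");b=cv2.resize(im[190:310,100:300],None,fx=4,fy=4,interpolation=cv2.INTER_CUBIC)
cv2.imwrite("pics/a2.png",b[:,:,::-1])
E
```

```text
t: 4.32
tcp_pos: [0.5118, 0.2202, 0.1185]
tcp_rot: [-0.001, 0.506, 0.863, -0.001]
ft_force: [-0.8, 0.3, -0.7]
opening: 0.0231
finger_force: 58.5
t: 4.95
tcp_pos: [0.512, 0.221, 0.1191]
tcp_rot: [-0.0, 0.674, 0.739, -0.001]
ft_force: [0.1, 0.2, -0.9]
opening: 0.0235
finger_force: 58.5
0.023488671393674772 58.47140371799469
t 4.95 tcp [0.512  0.221  0.1191] ty 5.234653831147458 q6 1.7430188006832386 tilt -0.9999992788709937 rows [np.float64(0.0009), np.float64(0.0017), np.float64(0.1677), np.float64(0.0001)]
```

View pics/a2.png

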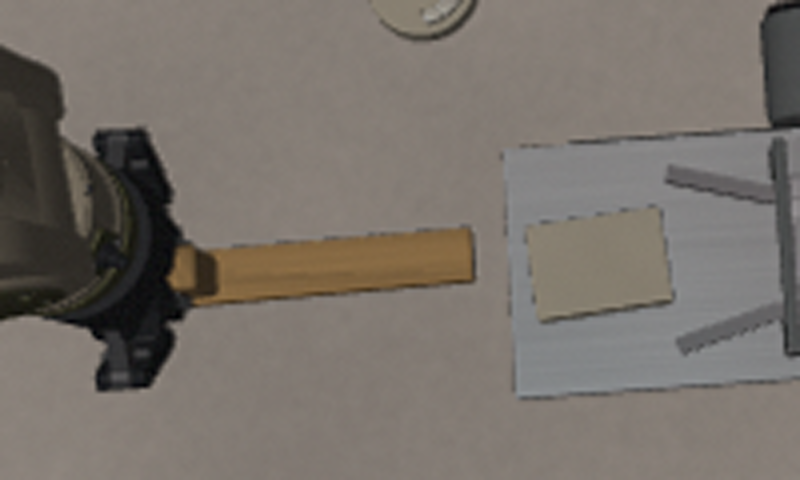

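The stick is aligned with the saw, with its nose middle at crop (472,254). I check that in saw coordinates.

```bash
cat >> h.py <<'E'
O=np.array([.5458,-.1421]);A=np.radians(-84.78);V=np.array([np.cos(A),np.sin(A)]);Y=np.array([-V[1],V[0]])
saw=lambda p:np.round([(p[:2]-O)@V,(p[:2]-O)@Y],4)
E
python3 - <<'E'
from h import *
C=lambda p,z:saw(ray("top",((p[0]+.5)/4+99.5,(p[1]+.5)/4+189.5),z))
print("nose",C((472,227),.103),C((474,282),.103),"bar back",C((215,248),.103),C((200,306),.103),"blank",C((526,228),.046),C((660,206),.046),C((673,300),.046),C((540,321),.046),"tcp",saw(status.state()["tcp_pos"]))
print("saw corner",C((503,150),.02),C((517,398),.02))
E
```

```text
nose [-0.2018  0.0174] [-0.2022 -0.0131] bar back [-0.3435  0.0157] [-0.3524 -0.0156] blank [-0.1769  0.0225] [-0.098   0.0299] [-0.0941 -0.0255] [-0.1717 -0.0322] tcp [-0.3647 -0.0005]
saw corner [-0.1903  0.0742] [-0.1896 -0.074 ]
```

```bash
python3 -m crank '[[[0,0,0.08,0],[0,0,0.14,0],[0,0.001,0.16,0],[0,0.001,0.166,0],[0,0.001,0.166,0],[0,0.001,0.166,0]]]' 1
python3 - <<'E'
from h import *
s=status.state();print(s["ft_force"],saw(s["tcp_pos"]));go([*(O-.345*V),.052],np.radians(5.22))
E
```

```text
t: 5.75
tcp_pos: [0.5135, 0.2215, 0.0543]
tcp_rot: [0.0, 0.674, 0.738, 0.001]
ft_force: [-0.2, 0.9, -0.4]
opening: 0.0232
finger_force: 58.5
[-0.16914017  0.89043659 -0.44625214] [-0.365  0.001]
t 5.75 tcp [0.5135 0.2215 0.0543] ty 5.169375841437602 q6 1.7441448162713704 tilt -0.9999984709425619 rows [np.float64(-0.05), np.float64(-0.0024), np.float64(0.0056), np.float64(-0.0001)]
```

```bash
python3 -m crank '[[[-0.02,-0.002,0.003,0],[-0.035,-0.002,0.003,0],[-0.045,-0.002,0.003,0],[-0.055,-0.002,0.003,0],[-0.065,-0.002,0.003,0],[-0.075,-0.002,0.003,0],[-0.085,-0.002,0.003,0],[-0.095,-0.002,0.003,0],[-0.105,-0.002,0.003,0],[-0.115,-0.002,0.003,0]]]' 1
python3 -m crank '[[[-0.01,0,0,0],[-0.02,0,0,0],[-0.03,0,0,0],[-0.04,0,0,0],[-0.05,0,0,0],[-0.06,0,0,0],[-0.07,0,0,0],[-0.08,0,0,0],[-0.09,0,0,0],[-0.1,0,0,0]]]' 1
python3 - <<'E'
from h import *
s=status.state();print(s["ft_force"],s["ft_torque"],saw(s["tcp_pos"]))
im=eyes.capture("top");b=cv2.resize(im[200:300,160:320],None,fx=5,fy=5,interpolation=cv2.INTER_CUBIC)
cv2.imwrite("pics/a3.png",b[:,:,::-1])
E
```

```text
t: 7.0
tcp_pos: [0.5161, 0.1752, 0.0521]
tcp_rot: [-0.0, 0.674, 0.738, 0.0]
ft_force: [0.9, 2.0, -0.2]
opening: 0.0232
finger_force: 58.5
t: 8.25
tcp_pos: [0.5199, 0.1354, 0.0521]
tcp_rot: [-0.0, 0.674, 0.738, 0.0]
ft_force: [0.4, 1.1, -0.9]
opening: 0.0233
finger_force: 59.2
[ 0.35171272  1.14453684 -0.94608134] [ 0.53675698 -0.11820932  0.1691833 ] [-0.2788 -0.0005]
```

View pics/a3.png

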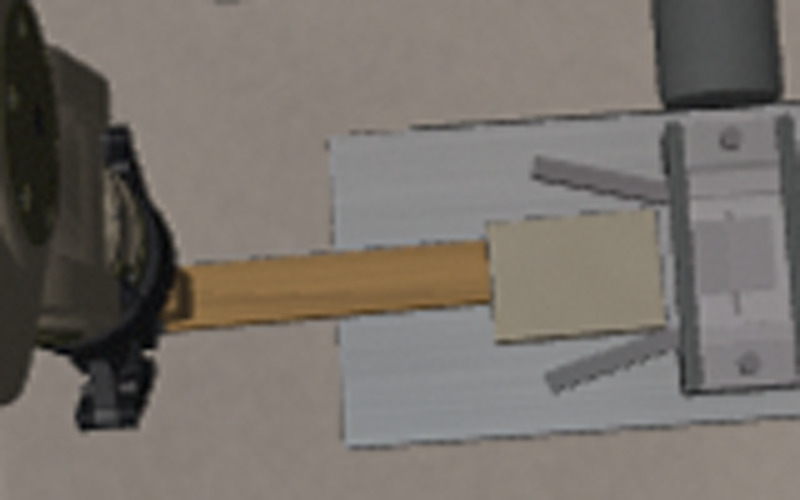

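The nose sits flush on the blank's rear face (crop x≈490), the blank has squared up, and its front is at the channel mouth. I carry on slowly.

```bash
for i in 1 2; do python3 -m crank '[[[-0.008,0,0,0],[-0.016,0,0,0],[-0.024,0,0,0],[-0.032,0,0,0],[-0.04,0,0,0],[-0.048,0,0,0],[-0.056,0,0,0],[-0.064,0,0,0],[-0.072,0,0,0],[-0.08,0,0,0]]]' 1; done
python3 - <<'E'
from h import *
s=status.state();print(s["ft_force"],s["ft_torque"],saw(s["tcp_pos"]))
E
```

```text
t: 9.55
tcp_pos: [0.5233, 0.1051, 0.0526]
tcp_rot: [-0.001, 0.674, 0.739, 0.002]
ft_force: [0.8, 8.3, -0.1]
opening: 0.0234
finger_force: 61.0
t: 10.8
tcp_pos: [0.5267, 0.0734, 0.0527]
tcp_rot: [-0.0, 0.674, 0.739, 0.002]
ft_force: [2.1, 9.7, 0.8]
opening: 0.0233
finger_force: 61.8
[2.11377681 9.7378801  0.78854794] [ 1.61073197 -0.55199064  0.49737236] [-0.2163  0.0006]
```

```bash
for i in 1 2; do python3 -m crank '[[[-0.008,0,0,0],[-0.016,0,0,0],[-0.024,0,0,0],[-0.032,0,0,0],[-0.04,0,0,0],[-0.048,0,0,0],[-0.056,0,0,0],[-0.064,0,0,0],[-0.072,0,0,0],[-0.08,0,0,0]]]' 1; done
python3 - <<'E'
from h import *
s=status.state();print(s["ft_force"],s["ft_torque"],saw(s["tcp_pos"]))
im=eyes.capture("top");b=cv2.resize(im[205:295,250:400],None,fx=5,fy=5,interpolation=cv2.INTER_CUBIC)
cv2.imwrite("pics/a4.png",b[:,:,::-1])
E
```

```text
t: 12.05
tcp_pos: [0.5284, 0.0411, 0.0523]
tcp_rot: [-0.001, 0.674, 0.739, 0.001]
ft_force: [0.7, 7.2, 0.4]
opening: 0.0235
finger_force: 59.8
t: 13.3
tcp_pos: [0.5313, 0.0077, 0.052]
tcp_rot: [-0.0, 0.675, 0.738, -0.0]
ft_force: [-0.1, 2.6, -0.9]
opening: 0.0237
finger_force: 59.3
[-0.14715635  2.56271478 -0.90456332] [ 0.45892151 -0.16781292  0.0581193 ] [-0.1505 -0.0008]
```

View pics/a4.png

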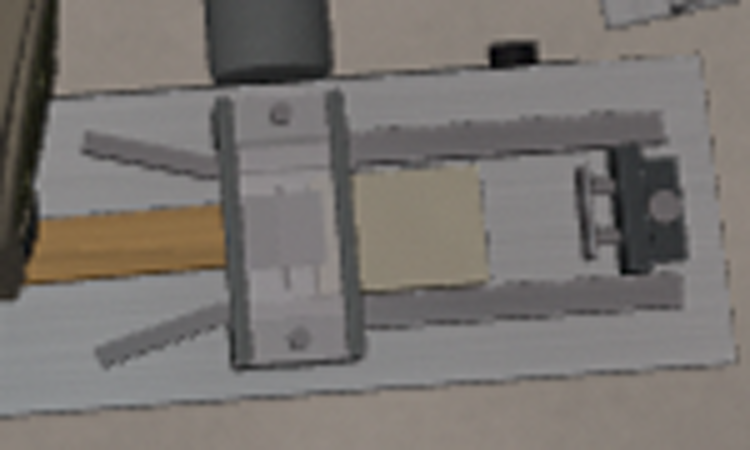

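The blank is emerging square with its front at crop x≈484. The pad is at ≈578, so the gap is about 44 mm. I advance 32 mm and then creep.

```bash
python3 -m crank '[[[-0.008,0,0,0],[-0.016,0,0,0],[-0.024,0,0,0],[-0.032,0,0,0],[-0.04,0,0,0],[-0.048,0,0,0],[-0.056,0,0,0],[-0.064,0,0,0],[-0.072,0,0,0],[-0.08,0,0,0]]]' 1
python3 -m crank '[[[-0.003,0,0,0],[-0.006,0,0,0],[-0.009,0,0,0],[-0.012,0,0,0]]]' 1
python3 - <<'E'
from h import *
s=status.state();print(s["ft_force"],s["ft_torque"],saw(s["tcp_pos"]))
im=eyes.capture("top");b=cv2.resize(im[205:295,250:400],None,fx=5,fy=5,interpolation=cv2.INTER_CUBIC)
cv2.imwrite("pics/a5.png",b[:,:,::-1])
# blank front edge vs pad along mid-row
g=cv2.cvtColor(im,cv2.COLOR_RGB2HSV)[248:252,340:375,1].mean(0);print(g.astype(int))
E
```

```text
t: 14.6
tcp_pos: [0.5341, -0.024, 0.0521]
tcp_rot: [-0.0, 0.675, 0.738, 0.0]
ft_force: [-0.8, 0.3, -1.8]
opening: 0.0234
finger_force: 58.5
t: 15.1
tcp_pos: [0.5346, -0.0286, 0.0521]
tcp_rot: [-0.0, 0.674, 0.738, 0.0]
ft_force: [-0.2, 1.9, -1.7]
opening: 0.0235
finger_force: 58.5
[-0.20433814  1.8508746  -1.67300238] [ 0.30126133 -0.00118258 -0.03614533] [-0.114  -0.0008]
[42 42 43 41 44 43 43 43 42 40 41 42 40 41 42 43 42 42 42 41 44 42 20  3
  4  4  9  7  7  6  7  6  4 18 17]
```

```bash
python3 -m crank '[[[-0.002,0,0,0],[-0.004,0,0,0],[-0.006,0,0,0],[-0.008,0,0,0],[-0.01,0,0,0]]]' 1; python3 -m crank '[[[-0.001,0,0,0],[-0.002,0,0,0],[-0.003,0,0,0]]]' 1
```

```text
t: 15.78
tcp_pos: [0.535, -0.0326, 0.0521]
tcp_rot: [-0.0, 0.675, 0.738, 0.0]
ft_force: [-0.4, 0.1, -1.2]
opening: 0.0235
finger_force: 58.5
t: 16.15
tcp_pos: [0.5351, -0.0338, 0.0521]
tcp_rot: [-0.0, 0.675, 0.738, 0.0]
ft_force: [-0.5, 1.8, -1.1]
opening: 0.0236
finger_force: 58.5
```

```bash
python3 -m crank '[[[-0.001,0,0,0],[-0.002,0,0,0]]]' 1
```

```text
t: 16.4
tcp_pos: [0.5351, -0.0346, 0.0521]
tcp_rot: [-0.0, 0.675, 0.738, 0.0]
ft_force: [0.1, 1.9, -1.8]
opening: 0.0233
finger_force: 58.5
```

```bash
python3 -m crank '[[[-0.001,0,0,0],[-0.002,0,0,0]]]' 1
```

```text
t: 16.65
tcp_pos: [0.5352, -0.0354, 0.0521]
tcp_rot: [-0.0, 0.675, 0.738, 0.0]
ft_force: [0.1, 1.6, -1.8]
opening: 0.0234
finger_force: 58.5
```

```bash
python3 -m crank '[[[-0.001,0,0,0],[-0.002,0,0,0]]]' 1|grep -E "pos|ft_f"
```

```text
tcp_pos: [0.5353, -0.0362, 0.0521]
ft_force: [-0.3, 0.9, -1.0]
```

```bash
python3 -m crank '[[[-0.001,0,0,0],[-0.002,0,0,0]]]' 1|grep -E "pos|ft_f"
```

```text
tcp_pos: [0.5354, -0.037, 0.0521]
ft_force: [0.5, 0.6, -1.5]
```

```bash
python3 -m crank '[[[-0.001,0,0,0],[-0.002,0,0,0]]]' 1|grep -E "pos|ft_f"
```

```text
tcp_pos: [0.5355, -0.0378, 0.0521]
ft_force: [0.5, 1.9, -2.2]
```

```bash
python3 -m crank '[[[-0.001,0,0,0],[-0.002,0,0,0]]]' 1|grep -E "pos|ft_f"
```

```text
tcp_pos: [0.5355, -0.0386, 0.0521]
ft_force: [0.7, 1.3, -1.4]
```

```bash
python3 -m crank '[[[-0.001,0,0,0],[-0.002,0,0,0]]]' 1|grep -E "pos|ft_f"
```

```text
tcp_pos: [0.5356, -0.0394, 0.0521]
ft_force: [0.3, 0.7, -0.4]
```

```bash
python3 -m crank '[[[-0.001,0,0,0]]]' 1|grep -E "pos|ft_f"
python3 - <<'E'
from h import *
im=eyes.capture("top");b=cv2.resize(im[205:295,250:400],None,fx=5,fy=5,interpolation=cv2.INTER_CUBIC)
cv2.imwrite("pics/a6.png",b[:,:,::-1])
print(cv2.cvtColor(im,cv2.COLOR_RGB2HSV)[248:252,340:375,1].mean(0).astype(int), cv2.cvtColor(im,cv2.COLOR_RGB2GRAY)[248:252,355:375].mean(0).astype(int))
E
```

```text
tcp_pos: [0.5356, -0.0398, 0.0521]
ft_force: [-0.6, 0.7, -2.4]
[42 42 44 43 42 42 43 43 43 42 43 42 42 41 42 41 41 41 40 42 43 43 43 42
 43 43 43 16  7  7  5  6  5 27  8] [128 129 130 129 130 130 130 131 131 130 132 126  71 102 105 119 113  95
  38  36]
```

```bash
python3 -m crank '[[[-0.001,0,0,0],[-0.002,0,0,0]]]' 1|grep -E "pos|ft_f"
```

```text
tcp_pos: [0.5357, -0.0404, 0.0521]
ft_force: [0.0, 1.8, -1.0]
```

```bash
python3 -m crank '[[[-0.001,0,0,0],[-0.002,0,0,0]]]' 1|grep -E "pos|ft_f"
```

```text
tcp_pos: [0.5357, -0.0405, 0.0521]
ft_force: [-0.2, 5.8, -0.3]
```

```bash
python3 -m crank '[[[-0.001,0,0,0],[-0.002,0,0,0]]]' 1|grep -E "pos|ft_f"
```

```text
tcp_pos: [0.5357, -0.0406, 0.0522]
ft_force: [-1.8, 8.7, 1.4]
```

```bash
python3 -m crank '[[[-0.001,0,0,0],[-0.001,0,0,0]]]' 1|grep -E "pos|ft_f"; python3 -m crank '[[[0,0,0,0]]]' 1|grep -E "ft_f";python3 -m crank '[[[0,0,0,0]]]' 1|grep -E "ft_f"
```

```text
tcp_pos: [0.5356, -0.0406, 0.0523]
ft_force: [-0.6, 9.5, 1.2]
ft_force: [-0.0, 9.2, -0.0]
ft_force: [-0.6, 9.0, 1.7]
```

```bash
python3 -m crank '[[[-0.001,0,0,0],[-0.001,0,0,0],[-0.001,0,0,0]]]' 1|grep -E "pos|ft_f"; python3 -m crank '[[[0,0,0,0],[0,0,0,0],[0,0,0,0],[0,0,0,0],[0,0,0,0],[0,0,0,0],[0,0,0,0]]]' 1|grep -E "ft_f";python3 -m crank '[[[0,0,0,0],[0,0,0,0],[0,0,0,0],[0,0,0,0],[0,0,0,0]]]' 1|grep -E "pos|ft_f"
python3 - <<'E'
from h import *
im=eyes.capture("top");b=cv2.resize(im[205:295,250:400],None,fx=5,fy=5,interpolation=cv2.INTER_CUBIC)
cv2.imwrite("pics/a7.png",b[:,:,::-1])
s=status.state();print(s["t"],s["ft_force"],s["opening"],saw(s["tcp_pos"]))
E
```

```text
tcp_pos: [0.5356, -0.0407, 0.0523]
ft_force: [-0.1, 11.2, 2.4]
ft_force: [-0.5, 10.6, 2.6]
tcp_pos: [0.5356, -0.0407, 0.0523]
ft_force: [-0.8, 10.3, 2.5]
21.25 [-0.9680002  11.36325267  2.48057177] 0.02356437812395554 [-0.1019 -0.0009]
```

View pics/a7.png

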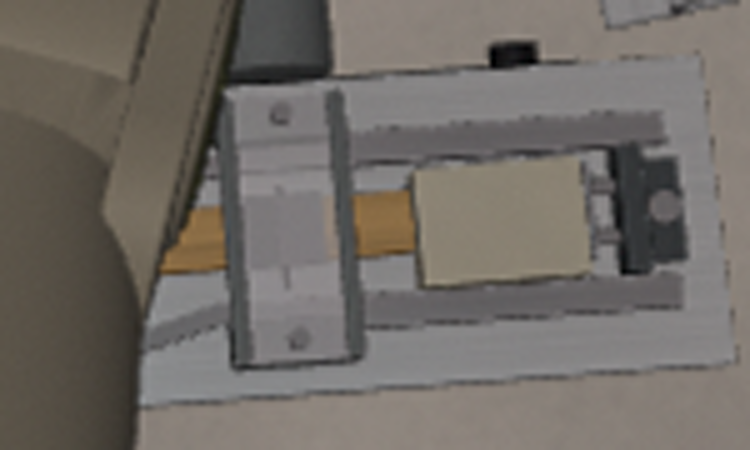

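The blank is square on the pad (its rear edge runs (414,170)–(424,288), parallel to the saw). I held it about 1.6 s at about 10 N, so I now draw the stick back.

```bash
python3 -m crank '[[[0.002,0,0,0],[0.004,0,0,0],[0.008,0,0,0],[0.02,0,0,0],[0.045,0,0,0],[0.07,0,0,0],[0.095,0,0,0],[0.12,0,0,0],[0.145,0,0,0],[0.17,0,0,0]]]' 1|grep -E "pos|ft_f"
for i in 1 2; do python3 -m crank '[[[0.03,0,0,0],[0.06,0,0,0],[0.09,0,0,0],[0.12,0,0,0],[0.15,0,0,0],[0.18,0,0,0],[0.21,0,0,0],[0.24,0,0,0],[0.27,0,0,0],[0.285,0,0,0]]]' 1|grep -E "pos|ft_f"; done
python3 - <<'E'
from h import *
s=status.state();print(s["t"],s["opening"],saw(s["tcp_pos"]));go([*s["tcp_pos"][:2],.0305],np.radians(5.22))
im=eyes.capture("top");b=cv2.resize(im[180:300,100:400],None,fx=2.6,fy=2.6,interpolation=cv2.INTER_CUBIC)
cv2.imwrite("pics/a8.png",b[:,:,::-1])
E
```

```text
tcp_pos: [0.5297, 0.0256, 0.0521]
ft_force: [-0.5, -0.1, -1.2]
tcp_pos: [0.5194, 0.1392, 0.0521]
ft_force: [0.5, -0.5, -1.2]
tcp_pos: [0.5092, 0.2527, 0.0521]
ft_force: [-0.5, 0.1, -2.0]
25.0 0.023504830405305148 [-0.3965 -0.0006]
t 25.0 tcp [0.5092 0.2527 0.0521] ty 5.207667643259816 q6 1.799427047761244 tilt -0.9999999900053042 rows [np.float64(-0.0), np.float64(-0.0), np.float64(0.054), np.float64(-0.0)]
```

View pics/a8.png

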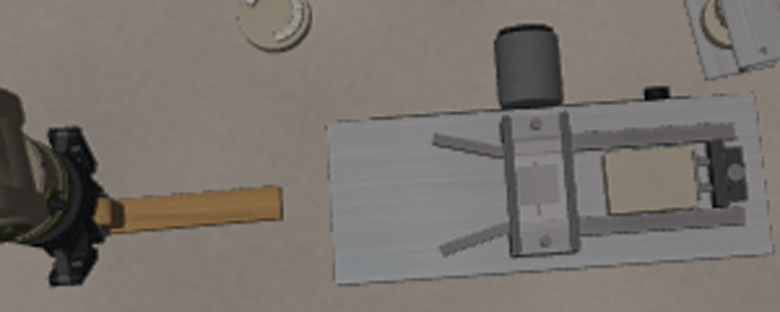

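The stick is clear of the saw (nose at crop (280,202), bed edge at 330) and the blank is still on the pad. I lower the stick until I feel contact.

```bash
python3 -m crank '[[[0,0,0.02,0],[0,0,0.035,0],[0,0,0.044,0],[0,0,0.048,0],[0,0,0.05,0],[0,0,0.052,0],[0,0,0.053,0],[0,0,0.053,0]]]' 1|grep -E "pos|ft_f"
```

```text
tcp_pos: [0.5093, 0.2519, 0.031]
ft_force: [1.0, 0.2, -0.6]
```

```bash
python3 -m crank '[[[0,0,0.001,0],[0,0,0.002,0],[0,0,0.002,0]]]' 1|grep -E "pos|ft_f"
```

```text
tcp_pos: [0.5093, 0.2519, 0.0304]
ft_force: [-0.3, -0.0, 2.5]
```

```bash
python3 -m crank '[[[0,0,0,0],[0,0,0,0],[0,0,0,0],[0,0,0,0],[0,0,0,0],[0,0,0,0],[0,0,0,0],[0,0,0,0]]]' 0|grep -E "pos|ft_f|open"
python3 -m crank '[[[0,0,-0.04,0],[0,0,-0.12,0],[0,0,-0.22,0],[0,0,-0.35,0],[0.1,0,-0.4,0],[0.2,0,-0.4,0],[0.3,0,-0.4,0],[0.3,0,-0.4,0],[0.3,0,-0.4,0],[0.3,0,-0.4,0]]]' 0|grep -E "t:|pos|ft_f"
python3 - <<'E'
from h import *
im=eyes.capture("top");c=eyes.capture("side")
o=np.hstack([cv2.resize(im[180:300,100:400],(500,200)),cv2.resize(c[150:390,170:350],(300,400))[0:200]]) if 0 else None
t=np.zeros((600,780,3),np.uint8);t[:312]=cv2.resize(im[180:300,100:400],(780,312));t[312:600,:384]=cv2.resize(c[150:390,170:490],(384,288))
cv2.imwrite("pics/a9.png",t[:,:,::-1])
E
```

```text
tcp_pos: [0.5093, 0.2519, 0.0301]
ft_force: [0.4, -1.0, -0.2]
opening: 0.085
t: 28.68
tcp_pos: [0.4986, 0.3704, 0.1905]
tcp_rot: [0.0, 0.675, 0.738, 0.0]
ft_force: [-0.7, 0.7, -0.0]
```

View pics/a9.png

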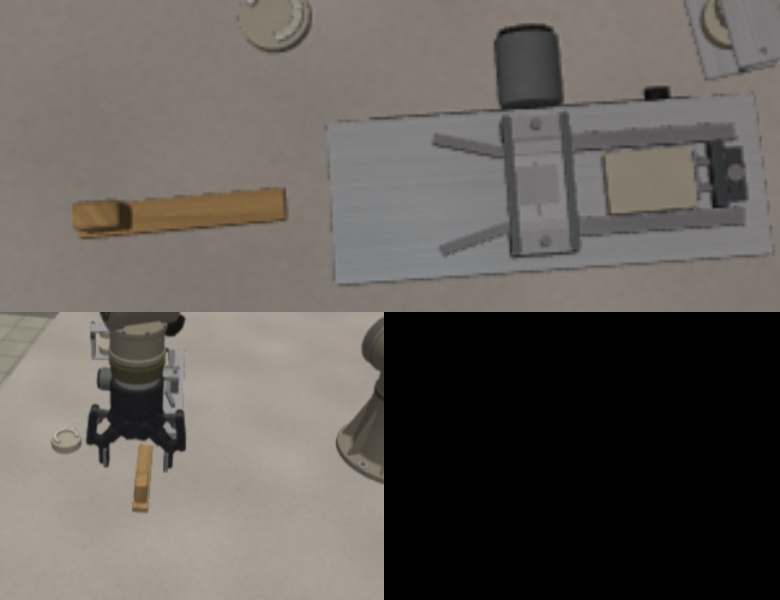

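The stick lies flat on its sole on the bench (crop (75–285, 210)), off the saw. The blank sits at the pad and the gripper is clear, so I hand in.

```bash
python3 -c "from bench import ticket;print(ticket.sign_off())"
```

```text
the job is handed in; nothing more can be done
None
```

The job is handed in at about 29 s: the blank sits square against the stop pad after about 1.6 s of pressing at roughly 10 N (highest reading 11.4 N), the stick lies flat on its sole on the bench clear of the saw, and the other things on the bench were left alone.

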